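# Square a pad of packing slips in the padding jig and clamp it for gluing

## Task

The pad of packing slips lies askew on the wooden padding jig and its red spine is to be glued: slide it gently along the board, without pressing hard, until it sits square and fully home against both aluminium fences. Then push the red handle of the toggle clamp down over centre until it comes to rest on its stop screw, so that the rubber foot holds the pad by itself; feel for the stop and do not lean on the handle. Leave the other things on the bench where they are.

Things in the scene. Friction and masses are not known exactly. Their poses are not given: they have to be found in the camera images.
- jig: fixed plywood board, top 12 above the bench, L-shaped. Origin at bench level. All jig coordinates here (mm) are in its axes: x towards the back fence, y away from the clamp, z up. Inner face of the back fence: x = 80, from y = -45 to 71. Inner face of the side fence: y = -45, from x = -70 to 80. Both 12 thick, tops at z = 32. The pad, home in the corner, has its centre at (6, 7.5)
- pad: loose pad of paper slips, grey with a red spine, about 0.3 kg; origin under its centre. 105 along its own x, 148 along its own y, 14 thick; own y roughly along the jig's x. It starts 8 to 22 short of the back fence and 8 to 20 off the side fence, turned up to 0.1 rad. More than 20 N on it from the robot spoils it
- handle_grip (a point): point on the centre line of the clamp's handle, in its red round grip (diameter 18), 88 from the hinge; the grip runs 48 to 111 from the hinge. The handle starts 62 to 78 deg above level, leaning to the jig's -y; pushed, it swings in the jig's y-z plane at x = 50 towards -y and down
- handle: clamp handle; origin on its hinge, at (50, -102, 24) in the jig, axis parallel to the jig's x. Stiff pivots: it stays where it is left. A few N move it; from about 35 deg above level the foot is on the pad and it takes up to about 8 N, less again past centre (near 16 deg). Then it stops hard on a screw of unknown setting, 1 to 13 deg above level (grip 25 to 44 above the bench). Over 25 N bends it
- clamp_foot: black rubber foot (diameter 26) on the spindle of the clamp's arm; origin at the centre of its underside. Open, it hangs 18 to 36 above the pad, near (50, 0) in the jig, the arm's end up to 75 higher; shut, it presses on the pad with 20 to 40 N. Keep the hand clear of it while pushing the pad
- glue: bystander: yellow glue stick, diameter 29, 94 high, standing; its origin is on the bench under its centre
- roll: bystander: roll of red and white tape lying flat, diameter 102, 48 high; origin on the bench under its centre
- measure: bystander: yellow tape measure standing on edge, 38 x 68 x 62 high; origin on the bench under its centre
- pen: bystander: marker with black cap lying on its side, 137 long, 16 high; origin on the bench under its centre
- notes: bystander: yellow block of sticky notes, 77 x 76, 13 high; origin on the bench under its centre

How it is judged:
On the way, in this order (a step that is already met when the one before it is completed fails the run):
1. with the clamp still open (grip more than 80 mm above the bench), the pad sits home in the corner: within 2 mm of both fences and square to 0.02 rad (x of pad in the frame of jig between 0.004 and 0.009 m and y of pad in the frame of jig between 0.0045 and 0.0095 m and z of pad in the frame of jig below 0.014 m and angle between the y axis of pad and the x axis of jig, either way round below 0.02 rad and z of handle_grip in the frame of jig above 0.08 m), for 0.2 s.
2. the handle is pushed over centre (grip centre less than 46.5 mm above the bench) and the foot presses on the pad with more than 10 N (z of handle_grip in the frame of jig below 0.0465 m and contact force between clamp_foot and pad above 10 N), for 0.2 s.
At the end, for the whole second after the job is handed in: the pad lies flat, within 2 mm of both fences and square to them to 0.02 rad, at rest; the handle stays over centre (grip centre less than 46.5 mm above the bench), resting on its stop (contact force above 0.5 N), and the foot holds the pad with more than 10 N (all of step 2 and x of pad in the frame of jig between 0.004 and 0.009 m and y of pad in the frame of jig between 0.0045 and 0.0095 m and z of pad in the frame of jig below 0.014 m and angle between the y axis of pad and the x axis of jig, either way round below 0.02 rad and contact force between handle and anything else above 0.5 N and linear speed of pad below 0.01 m/s); the robot touches nothing.
It fails at once if the robot pushes on the pad with more than 20 N (contact force between pad and the fingers above 20 N or contact force between pad and the arm above 20 N).
It fails at once if the robot pushes on the handle with more than 25 N (contact force between handle and the fingers above 25 N or contact force between handle and the arm above 25 N).
It fails at once if a bystander is shifted more than 15 mm (distance of any of glue, roll, measure, pen, notes from where it was at the start of the episode above 0.015 m).
It also fails if it takes over 72 s, if anything falls off the work surface, if the arm or the gripper's body presses on something with over 40 N, if the wrist force passes 120 N, or if a joint passes its speed limit or range.

## Robot

A 7-joint arm with a two-finger parallel gripper is mounted at the origin on a cart in front of the work surface, level with it; the furniture and walls round the work are solid. World frame = base frame: x ahead of the robot, y to its left, z up, the work surface at z = 0. Lengths are in m, angles in rad, forces in N, time in s.
With the tool pointing down it reaches from about 0.425 to 0.925 m from the base axis. Payload 6.8 kg.
Tool frame: the origin (TCP) lies at the very end of the fingers, on their centre line; the grasp point (between the pads) lies grasp_offset behind it (grasp_offset is the distance from the TCP to the grasp point, in m); z points along the fingers, y is the direction in which the jaws open and shut (so a half turn about z gives the same grasp; the last joint's range is limited). The gripper opens to 85 mm and grips with 20 to 120 N. Pads are 22 mm wide; open, the fingers measure 114 mm over their backs; the gripper's body (76 mm by 85 mm) begins 54 mm behind the grasp point. The pads swing forward as they close: fully open they stand 13 mm farther back than shut.
Start: joints at [-1.22, 0.477, 0.022, 1.555, -0.011, 1.109, -0.083], TCP at [0.299, 0.605, 0.231] pointing down, gripper open.
Joint ranges: [-2.96, 2.96], [-0.34, 2.1], [-1.41, 1.46], [0.24, 2.44], [-1.37, 4.51], [0.17, 1.92], [-2.96, 2.96]. Speed limits (rad/s): [2.39, 2.39, 3.14, 3.14, 3.14, 3.14, 3.14].

## Interface

Orientations are given as a unit quaternion [w, x, y, z].
In Python, from station import * gives the robot as it stands.
- The arm moves only by the shell command python3 -m handwheel 'ROWS' [FORCE]. ROWS is JSON, one flat list of numbers, 7 for each row, row after row: the shift along the world's x, y, z in cm, then the turn, a rotation vector about the world's x, y, z in degrees, then the opening, from 0 (shut) to 1 (fully open). In form: [tx, ty, tz, ax, ay, az, fingers, tx, ty, tz, ax, ay, az, fingers, ...]. A call has 1 to 8 rows; each row is the pose to reach, as a shift and turn from the pose measured when the call began; what a row does not reach only later rows make up. A row lasts 1/12 s, in which the tool goes at most 41.7 mm and 7.16 degrees, less where a joint would pass 70% of its speed; a pose out of reach is approached as far as the arm can. A call with a gripper value outside its range is refused whole. The fingers move at their own pace and stop on an object; FORCE is the grip in N (left out, the last holds). Time passes only in rows, so rows that repeat a pose let the fingers close. It gives the time, the measured TCP pose, the force and the opening at its end, in the units of the state.
- get_obs(): the state, without advancing time (a new reading comes with each control period).
- read_camera(name): name is "scene" or "top"; returns the picture (384x512x3 uint8, red, green, blue); there is no depth.
- camera_info(name): a dict with "fx", "fy", "cx", "cy" (pixels), "R" (3x3) and "t" (3): a world point X has camera coordinates R X + t. Camera axes: x right, y down, z forward; pixel columns grow to the right and rows downward; lengths in m; the calibration is good to about 2 mm. A picture is of the moment at which its call begins. camera_info takes no time and is no camera call.
- hand_in(): hands the job in, once; it reports no verdict.
The state is a dict: "t": time; "q": joint angles; "joint_vel": joint speeds; "joint_torque": joint torques, N m; "eef_pos": TCP position; "tool_rot": TCP orientation; "contact_force": force on the tool from outside, world axes, zero at the start; "torque": the same for the moment, N m; "gripper_width": opening from 0.0 (shut) to 1.0 (fully open).
Only numpy, scipy, OpenCV 4.12 (cv2) and the standard library are available. Lean on these libraries where they do the work, as an engineer would, in place of code of your own. Each camera call takes 0.05 s, during which the arm holds its last target. There are 200 camera calls.

## Working session

There is one attempt and no reset: what is moved stays moved. The work goes in short steps, Python scripts to look and compute and a shell command to move; the robot and the scene stay as the last step left them, time stands still between calls to the robot, and variables do not carry over. Pictures are saved under pics/ and viewed, on a budget of 10 in all, crops included, one or two more only if the job needs it, and the job is handed in when it is done.

```bash
ls; mkdir -p pics; python3 - <<'E'
from station import *
import cv2
for n in("scene","top"):
    cv2.imwrite(f"pics/{n}0.png",cv2.resize(read_camera(n),None,fx=1.5,fy=1.5)[:,:,::-1]); print(n,camera_info(n))
print(get_obs())
E
```

```text
pics
scene {'fx': 369.41115813266447, 'fy': 369.41115813266447, 'cx': 253.8591942744669, 'cy': 185.91066028088085, 'R': array([[ 0.4137119 , -0.91020201, -0.01935884],
       [-0.47904436, -0.19955823, -0.85480583],
       [ 0.77418277,  0.36291708, -0.51858676]]), 't': array([-0.47926158,  0.29784732,  0.61837097])}
top {'fx': 399.4200426271947, 'fy': 399.4200426271947, 'cx': 257.59538922790904, 'cy': 191.5692220449968, 'R': array([[-0.00699869, -0.99984586,  0.01610221],
       [-0.99040948,  0.00470886, -0.13808288],
       [ 0.13798577, -0.01691418, -0.99028977]]), 't': array([-0.2653473 ,  0.61815022,  1.22293096])}
{'t': 0.1, 'q': array([-1.22009901,  0.47768752,  0.0223619 ,  1.55637457, -0.01151913,
        1.10931584, -0.08309052]), 'joint_vel': array([ 0.00020832, -0.00069263,  0.00029259, -0.00064618, -0.00057447,
       -0.00075057,  0.00043827]), 'joint_torque': array([ 4.54160894e-03, -5.97755671e+01,  1.61371998e+00, -2.81949323e+01,
        1.29213533e-02,  4.93940141e-03,  3.28752662e-05]), 'eef_pos': array([0.2987106 , 0.60469352, 0.23043409]), 'tool_rot': array([-1.33586848e-04,  2.27390120e-01,  9.73803392e-01, -8.17669094e-04]), 'contact_force': array([-0.91521817, -0.45743487, -0.14096469]), 'torque': array([0.02806641, 0.0137431 , 0.01730868]), 'gripper_width': 1.002061044996913}
```

View pics/scene0.png

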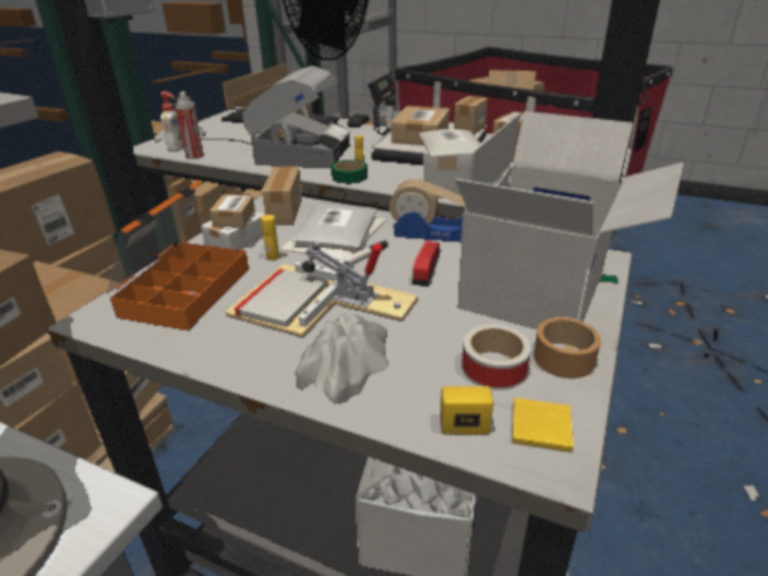

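View pics/top0.png

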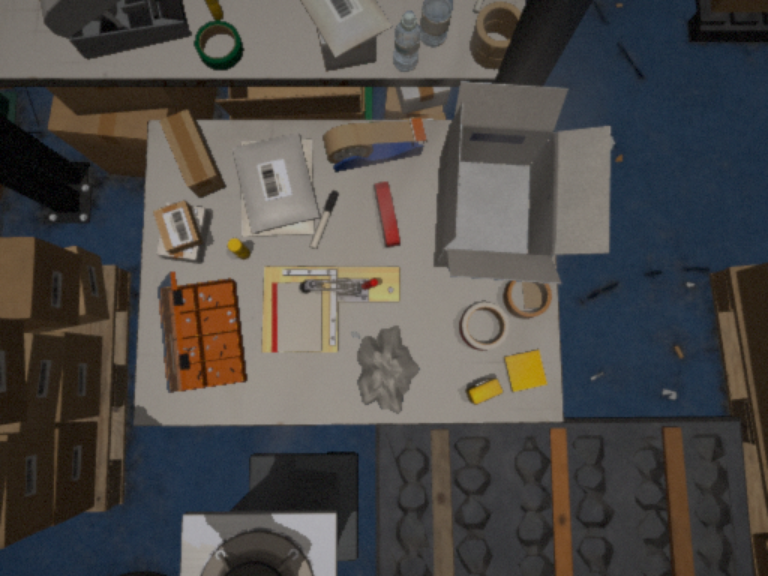

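```bash
python3 - <<'E'
import cv2, numpy as np
from station import *
a=read_camera("top")[165:245,165:275]; b=read_camera("scene")[150:230,145:285]
a=cv2.resize(a,None,fx=5,fy=5,interpolation=2); b=cv2.resize(b,None,fx=5,fy=5,interpolation=2)
cv2.imwrite("pics/t1.png",a[:,:,::-1]); cv2.imwrite("pics/s1.png",b[:,:,::-1])
E
```

```text
(no output)
```

View pics/t1.png

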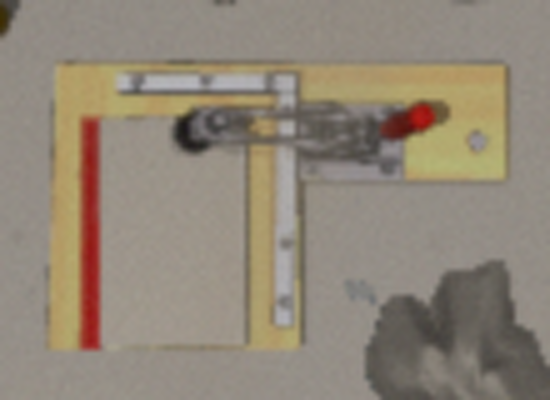

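View pics/s1.png

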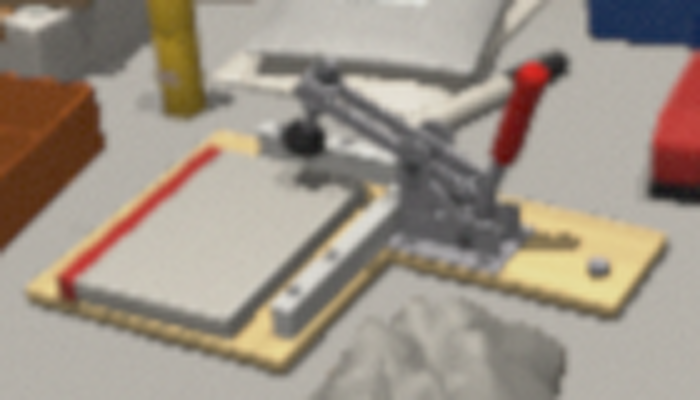

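```bash
cat > h.py <<'E'
import numpy as np
from station import *
def ray(n,u,v,z):
    c=camera_info(n);R=np.array(c["R"]);t=np.array(c["t"])
    d=R.T@np.array([(u-c["cx"])/c["fx"],(v-c["cy"])/c["fy"],1]);o=-R.T@t
    return o+d*(z-o[2])/d[2]
def proj(n,X):
    c=camera_info(n);p=np.array(c["R"])@X+np.array(c["t"])
    return np.array([c["fx"]*p[0]/p[2]+c["cx"],c["fy"]*p[1]/p[2]+c["cy"]])
E
python3 - <<'E'
from h import *
np.set_printoptions(precision=4,suppress=True)
T=lambda u,v,z:ray("top",165+(u+.5)/5-.5,165+(v+.5)/5-.5,z)
S=lambda u,v,z:ray("scene",145+(u+.5)/5-.5,150+(v+.5)/5-.5,z)
for l,u,v,z in [("board",56,64,.012),("board",507,64,.012),("board",507,180,.012),("board",50,348,.012),("board",300,348,.012),
 ("fb outerL",117,73,.032),("fb innerL",117,93,.032),("fb outerR",299,73,.032),("inner corner",275,93,.032),("fs botL",274,325,.032),("fs botR",294,325,.032),
 ("pad TL",81,118,.026),("pad BL",81,349,.026),("pad BR",248,347,.026),("pad R",246,150,.026),("grip end",424,116,.15),("glue",0,22,.094)]:
    print(l,T(u,v,z))
print()
for l,u,v,z in [("board L",27,293,.012),("board near",285,370,.012),("board R",667,238,.012),("board Rn",612,315,.012),("pad L",60,278,.026),("pad near",232,325,.026),("pad TL",210,147,.026),("fs bot L",274,310,.032),("pad right top",362,195,.026),("foot",303,142,.055)]:
    print(l,S(u,v,z))
E
```

```text
board [ 0.6691 -0.0029  0.012 ]
board [ 0.6679 -0.2974  0.012 ]
board [ 0.5914 -0.2966  0.012 ]
board [ 0.4847 -0.003   0.012 ]
board [ 0.4837 -0.1628  0.012 ]
fb outerL [ 0.6596 -0.0459  0.032 ]
fb innerL [ 0.6466 -0.0461  0.032 ]
fb outerR [ 0.6591 -0.1627  0.032 ]
inner corner [ 0.6461 -0.1473  0.032 ]
fs botL [ 0.4976 -0.1476  0.032 ]
fs botR [ 0.4975 -0.1602  0.032 ]
pad TL [ 0.6313 -0.0223  0.026 ]
pad BL [ 0.4835 -0.0252  0.026 ]
pad BR [ 0.4841 -0.1308  0.026 ]
pad R [ 0.6101 -0.1285  0.026 ]
grip end [ 0.6131 -0.2434  0.15  ]
glue [0.6809 0.0163 0.094 ]

board L [ 0.4793 -0.0059  0.012 ]
board near [ 0.4748 -0.1682  0.012 ]
board R [ 0.6604 -0.2995  0.012 ]
board Rn [ 0.5814 -0.2998  0.012 ]
pad L [ 0.4817 -0.0283  0.026 ]
pad near [ 0.481  -0.1349  0.026 ]
pad TL [ 0.6281 -0.0252  0.026 ]
fs bot L [ 0.4934 -0.1526  0.032 ]
pad right top [ 0.6155 -0.1341  0.026 ]
foot [ 0.6116 -0.1011  0.055 ]
```

```bash
python3 -m handwheel '[22,-31,0,0,0,26.3,0,22,-31,0,0,0,26.3,0,22,-31,0,0,0,26.3,0,22,-31,0,0,0,26.3,0,22,-31,0,0,0,26.3,0,22,-31,0,0,0,26.3,0,22,-31,0,0,0,26.3,0,22,-31,0,0,0,26.3,0]'; python3 -c "
from h import *;print(grasp_offset if 'grasp_offset' in globals() else '')
o=get_obs();print(o)"
```

```text
t: 0.87
eef_pos: [0.4924, 0.3313, 0.2308]
tool_rot: [0.0, -0.0, 1.0, -0.001]
contact_force: [0.4, 0.1, -0.8]
gripper_width: 0.001
0.0187
{'t': 0.8667, 'q': array([-0.71298845,  0.34400242,  0.01933716,  1.75840784, -0.00655075,
        1.03988521,  0.87961612]), 'joint_vel': array([ 0.68975905, -0.00470075,  0.19450707,  0.01525888, -0.07579238,
       -0.01531066,  0.90058703]), 'joint_torque': array([ -4.46639568, -51.41157389,   0.55419115, -26.19383097,
         0.09389692,   0.20050141,  -1.223091  ]), 'eef_pos': array([0.49241575, 0.33128254, 0.23081742]), 'tool_rot': array([ 3.55924137e-05, -1.41539953e-04,  9.99999845e-01, -5.38002164e-04]), 'contact_force': array([ 0.42859683,  0.08728045, -0.77810466]), 'torque': array([ 0.00288764, -0.04416318, -0.00519574]), 'gripper_width': 0.0008348297239477012}
```

```bash
python3 -m handwheel '[-3,-42.6,-5,0,0,0,0,-3,-42.6,-5,0,0,0,0,-3,-42.6,-5,0,0,0,0,-3,-42.6,-5,0,0,0,0,-3,-42.6,-5,0,0,0,0,-3,-42.6,-5,0,0,0,0,-3,-42.6,-5,0,0,0,0,-3,-42.6,-5,0,0,0,0]'; python3 -m handwheel '[-1,-10,-8,0,0,0,0,-1,-10,-8,0,0,0,0,-1,-10,-8,0,0,0,0,-1,-10,-8,0,0,0,0,-1,-10,-8,0,0,0,0,-1,-10,-8,0,0,0,0]'
```

```text
t: 1.53
eef_pos: [0.4685, 0.001, 0.1922]
tool_rot: [0.0, -0.0, 1.0, -0.0]
contact_force: [1.0, -0.0, -1.0]
gripper_width: -0.001
t: 2.03
eef_pos: [0.4587, -0.0986, 0.1123]
tool_rot: [0.0, 0.0, 1.0, -0.0]
contact_force: [-0.5, -0.4, -0.2]
gripper_width: 0.001
```

```bash
python3 -m handwheel '[-0.5,2,-5,0,0,0,0,-0.5,2,-9.4,0,0,0,0,-0.5,2,-9.4,0,0,0,0,-0.5,2,-9.4,0,0,0,0,-0.5,2,-9.4,0,0,0,0,-0.5,2,-9.4,0,0,0,0]'; python3 -m handwheel '[0.2,0,0,0,0,0,0,0.4,0,0,0,0,0,0,0.6,0,0,0,0,0,0,0.8,0,0,0,0,0,0,1.0,0,0,0,0,0,0,1.2,0,0,0,0,0,0,1.4,0,0,0,0,0,0,1.6,0,0,0,0,0,0]'
python3 - <<'E'
from h import *;import cv2
print(get_obs()["contact_force"])
a=read_camera("top")[165:265,165:275]; b=read_camera("scene")[150:250,145:285]
a=cv2.resize(a,None,fx=4,fy=4,interpolation=2); b=cv2.resize(b,None,fx=4,fy=4,interpolation=2)
cv2.imwrite("pics/c2.png",np.hstack([a[:,:300],b[:,:500]])[:,:,::-1])
E
```

```text
t: 2.53
eef_pos: [0.4556, -0.0779, 0.0199]
tool_rot: [0.002, -0.001, 1.0, -0.0]
contact_force: [0.1, -0.7, 0.9]
gripper_width: 0.0
t: 3.2
eef_pos: [0.4717, -0.078, 0.0198]
tool_rot: [0.002, -0.0, 1.0, -0.0]
contact_force: [0.2, 0.3, 0.1]
gripper_width: 0.0
[0.24402208 0.32041695 0.10311121]
```

View pics/c2.png

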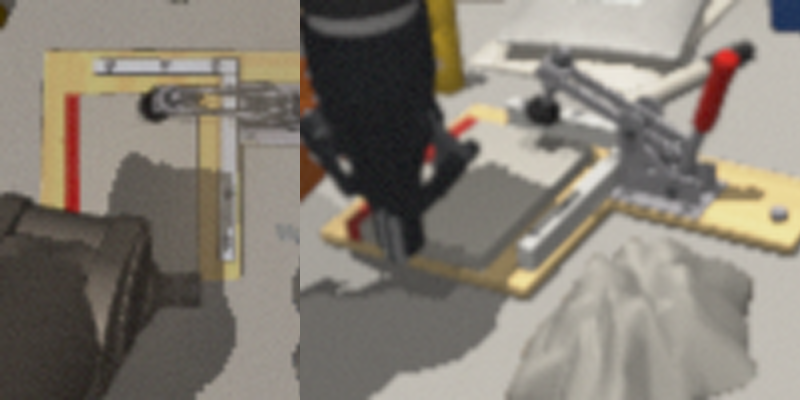

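The image shows the fingertips at the pad's near edge (scene crop ~(405,255)), with the pad not yet moved; the clamp is clear. Pushing on.

```bash
python3 -m handwheel '[0.1,0,-0.25,0,0,0,0,0.2,0,-0.25,0,0,0,0,0.3,0,-0.25,0,0,0,0,0.4,0,-0.25,0,0,0,0,0.5,0,-0.25,0,0,0,0]'; python3 -m handwheel '[0.1,0,0,0,0,0,0,0.2,0,0,0,0,0,0,0.3,0,0,0,0,0,0,0.4,0,0,0,0,0,0]';python3 -m handwheel '[0.1,0,0,0,0,0,0,0.2,0,0,0,0,0,0,0.3,0,0,0,0,0,0]'
```

```text
t: 3.72
eef_pos: [0.4768, -0.078, 0.0172]
tool_rot: [0.002, -0.001, 1.0, -0.0]
contact_force: [-1.2, -0.1, 0.1]
gripper_width: -0.001
t: 4.05
eef_pos: [0.4809, -0.0779, 0.0172]
tool_rot: [0.002, -0.001, 1.0, -0.0]
contact_force: [-1.2, 0.0, 0.7]
gripper_width: 0.002
t: 4.3
eef_pos: [0.4841, -0.0779, 0.0172]
tool_rot: [0.002, -0.001, 1.0, -0.0]
contact_force: [-1.1, 0.3, -0.4]
gripper_width: -0.001
```

```bash
for i in 1; do python3 -m handwheel '[0.1,0,0,0,0,0,0]'; python3 -m handwheel '[0.05,0,0,0,0,0,0]'; python3 -m handwheel '[0.05,0,0,0,0,0,0]';python3 -m handwheel '[0.05,0,0,0,0,0,0]';done | grep -E "eef|force"
```

```text
eef_pos: [0.4851, -0.078, 0.0172]
contact_force: [-1.2, 0.4, -0.6]
eef_pos: [0.4859, -0.078, 0.0172]
contact_force: [-0.5, 0.6, -0.6]
eef_pos: [0.4864, -0.0779, 0.0172]
contact_force: [-1.1, 0.1, -0.9]
eef_pos: [0.487, -0.0779, 0.0172]
contact_force: [-2.1, -0.4, 0.2]
```

```bash
{ python3 -m handwheel '[0.05,0,0,0,0,0,0]'; python3 -m handwheel '[0.05,0,0,0,0,0,0]'; python3 -m handwheel '[0.05,0,0,0,0,0,0]'; } | grep -E "eef|force"
```

```text
eef_pos: [0.4874, -0.0779, 0.0172]
contact_force: [-1.1, 0.1, -0.8]
eef_pos: [0.4875, -0.0779, 0.0171]
contact_force: [-3.6, 0.3, 2.1]
eef_pos: [0.4874, -0.0779, 0.0171]
contact_force: [-3.4, -0.1, 2.3]
```

```bash
{ python3 -m handwheel '[0.07,0,0,0,0,0,0,0.07,0,0,0,0,0,0]';  python3 -m handwheel '[0.1,0,0,0,0,0,0,0.1,0,0,0,0,0,0]'; python3 -m handwheel '[0.12,0,0,0,0,0,0,0.12,0,0,0,0,0,0]'; } | grep -E "eef|force"
```

```text
eef_pos: [0.4875, -0.0779, 0.017]
contact_force: [-5.1, 0.2, 3.2]
eef_pos: [0.4875, -0.0779, 0.0169]
contact_force: [-5.5, -0.5, 4.6]
eef_pos: [0.4875, -0.0778, 0.0167]
contact_force: [-6.0, 0.3, 4.5]
```

```bash
{ python3 -m handwheel '[-1,0,0,0,0,0,0,-2,0,0,0,0,0,0,-2,0,4,0,0,0,0,-2,0,8,0,0,0,0,-2,0,10,0,0,0,0,-2,0,10,0,0,0,0]';  python3 -m handwheel '[3,3,0,0,0,0,0,6,5,0,0,0,0,0,9.5,7.8,0,0,0,0,0,9.8,7.8,0,0,0,0,0,9.8,7.8,0,0,0,0,0,9.8,7.8,0,0,0,0,0]';  } | grep -E "eef|force"
python3 - <<'E'
from h import *;import cv2
a=read_camera("top")[165:265,140:275]; b=read_camera("scene")[130:230,125:265]
a=cv2.resize(a,None,fx=4,fy=4,interpolation=2)[:,:340]; b=cv2.resize(b,None,fx=4,fy=4,interpolation=2)
cv2.imwrite("pics/c3.png",np.hstack([a,b[:,:460]])[:,:,::-1])
E
```

```text
eef_pos: [0.4705, -0.0783, 0.121]
contact_force: [1.2, -0.5, -0.5]
eef_pos: [0.5676, -0.0005, 0.1201]
contact_force: [-0.3, -0.4, -0.7]
```

View pics/c3.png

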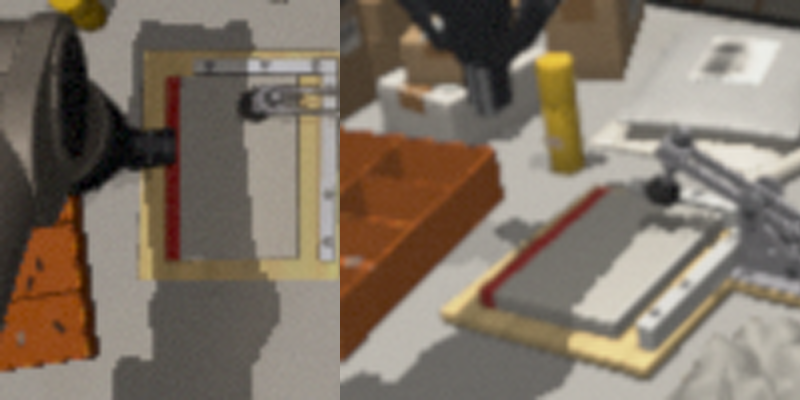

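The pad is now up against the back fence, with a gap still at the side fence (top crop 300→320). The closed fingers hover left of the red spine and clear the tray. Descending.

```bash
{ python3 -m handwheel '[0,0,-2,0,0,0,0,0,0,-4,0,0,0,0,0,0,-6,0,0,0,0,0,0,-7,0,0,0,0,0,0,-8,0,0,0,0,0,0,-8,0,0,0,0]';  python3 -m handwheel '[0,0,-1,0,0,0,0,0,0,-2,0,0,0,0,0,0,-2.3,0,0,0,0,0,0,-2.3,0,0,0,0]'; python3 -m handwheel '[0,-0.2,0,0,0,0,0,0,-0.4,0,0,0,0,0,0,-0.6,0,0,0,0,0,0,-0.8,0,0,0,0,0,0,-1.0,0,0,0,0,0,0,-1.2,0,0,0,0,0]'; python3 -m handwheel '[0,-0.1,0,0,0,0,0,0,-0.2,0,0,0,0,0,0,-0.3,0,0,0,0,0,0,-0.4,0,0,0,0,0]'; } | grep -E "eef|force"
```

```text
eef_pos: [0.5653, -0.0023, 0.0389]
contact_force: [-0.5, 0.1, 0.0]
eef_pos: [0.5647, -0.0024, 0.0151]
contact_force: [-1.2, 0.6, -0.0]
eef_pos: [0.5649, -0.014, 0.0154]
contact_force: [-0.6, 2.6, 2.1]
eef_pos: [0.565, -0.0178, 0.0154]
contact_force: [-0.2, 2.3, 1.6]
```

```bash
{ python3 -m handwheel '[0,-0.1,0,0,0,0,0,0,-0.2,0,0,0,0,0,0,-0.3,0,0,0,0,0,0,-0.4,0,0,0,0,0]';  python3 -m handwheel '[0,-0.1,0,0,0,0,0,0,-0.2,0,0,0,0,0]'; python3 -m handwheel '[0,-0.1,0,0,0,0,0,0,-0.15,0,0,0,0,0]'; python3 -m handwheel '[0,-0.1,0,0,0,0,0]'; } | grep -E "eef|force"
```

```text
eef_pos: [0.565, -0.0219, 0.0154]
contact_force: [0.1, 1.5, 1.1]
eef_pos: [0.565, -0.024, 0.0154]
contact_force: [-0.4, 1.5, 0.9]
eef_pos: [0.565, -0.0257, 0.0154]
contact_force: [-0.4, 2.1, 0.6]
eef_pos: [0.565, -0.0267, 0.0154]
contact_force: [-0.5, 3.2, 0.6]
```

```bash
{ python3 -m handwheel '[0,-0.05,0,0,0,0,0]';python3 -m handwheel '[0,-0.05,0,0,0,0,0]';python3 -m handwheel '[0,-0.05,0,0,0,0,0]';python3 -m handwheel '[0,-0.05,0,0,0,0,0]';python3 -m handwheel '[0,-0.05,0,0,0,0,0]'; } | grep -E "eef|force"
```

```text
eef_pos: [0.565, -0.0274, 0.0154]
contact_force: [-0.4, 1.6, 1.2]
eef_pos: [0.565, -0.0279, 0.0154]
contact_force: [0.6, 2.4, 0.6]
eef_pos: [0.5652, -0.0281, 0.0155]
contact_force: [-0.1, 2.8, -0.2]
eef_pos: [0.5654, -0.0283, 0.0155]
contact_force: [-0.1, 4.0, 0.1]
eef_pos: [0.5656, -0.0285, 0.0155]
contact_force: [0.7, 3.3, 0.7]
```

```bash
{ python3 -m handwheel '[0,-0.07,0,0,0,0,0,0,-0.07,0,0,0,0,0]';python3 -m handwheel '[0,-0.07,0,0,0,0,0,0,-0.07,0,0,0,0,0]';python3 -m handwheel '[0,-0.1,0,0,0,0,0,0,-0.1,0,0,0,0,0]'; } | grep -E "eef|force"
python3 - <<'E'
from h import *;import cv2
a=read_camera("top")[165:245,165:275]; b=read_camera("scene")[150:230,145:285]
a=cv2.resize(a,None,fx=5,fy=5,interpolation=2)[:,:300]; b=cv2.resize(b,None,fx=5,fy=5,interpolation=2)
cv2.imwrite("pics/c4.png",np.hstack([a,b[:,:480]])[:,:,::-1])
E
```

```text
eef_pos: [0.5661, -0.0289, 0.0155]
contact_force: [2.3, 4.3, 0.1]
eef_pos: [0.5664, -0.0294, 0.0156]
contact_force: [3.2, 4.3, -0.7]
eef_pos: [0.5667, -0.0295, 0.0156]
contact_force: [1.7, 5.6, 0.2]
```

View pics/c4.png

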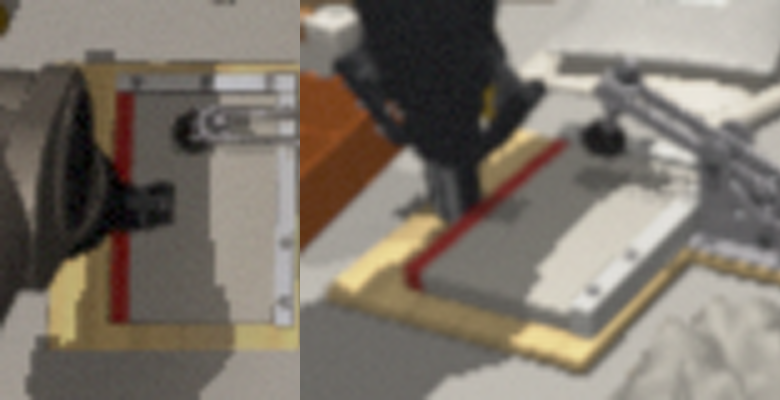

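Pad is at the side fence or nearly so (right edge meets the fence at crop u≈273), red spine running from (125,93) to (118,322), perhaps slightly turned. I'll back off and measure the spine.

```bash
cat > m.py <<'E'
from h import *;import cv2
acc=np.mean([read_camera("top").astype(float) for _ in range(4)],0)
hs=cv2.cvtColor(acc.astype(np.uint8),cv2.COLOR_RGB2HSV)
r=acc[...,0]/(acc.sum(2)+1)-.42
P=[]
for v in range(182,232):
    w=np.clip(r[v,178:198],0,None); k=w.sum()
    if (w>0.05).sum()>=2: P.append([(w*np.arange(178,198)).sum()/k,v])
P=np.array(P)
print("rows",P[0],P[-1],len(P))
W=np.array([ray("top",u,v,.026) for u,v in P])
for _ in range(3):
    c=np.polyfit(W[:,0],W[:,1],1); e=abs(W[:,1]-np.polyval(c,W[:,0])); W=W[e<max(.0015,1.5*e.std())]
print("slope",c[0],"y at x=.57",np.polyval(c,.57),"n",len(W),"x range",W[:,0].min(),W[:,0].max(),"resid",e.std())
E
python3 -m handwheel '[0,0.5,0,0,0,0,0,0,1,0,0,0,0,0,0,1.5,3,0,0,0,0,0,1.5,6,0,0,0,0,0,1.5,10,0,0,0,0,0,1.5,10,0,0,0,0]'; python3 -m handwheel '[-8,3,0,0,0,0,0,-8,3,0,0,0,0,0,-8,3,0,0,0,0,0,-8,3,0,0,0,0,0]'; python3 m.py; python3 - <<'E'
import cv2
from h import *
a=read_camera("top")[165:245,165:275]; b=read_camera("scene")[150:230,145:285]
a=cv2.resize(a,None,fx=5,fy=5,interpolation=2)[:,:300]; b=cv2.resize(b,None,fx=5,fy=5,interpolation=2)
cv2.imwrite("pics/c5.png",np.hstack([a,b[:,:480]])[:,:,::-1])
E
```

```text
t: 10.42
eef_pos: [0.5706, -0.0153, 0.1221]
tool_rot: [0.006, 0.0, 1.0, 0.001]
contact_force: [1.3, -1.0, 0.7]
gripper_width: 0.004
t: 10.75
eef_pos: [0.488, 0.0149, 0.1219]
tool_rot: [0.005, -0.0, 1.0, 0.001]
contact_force: [1.1, 0.0, 1.0]
gripper_width: 0.0
rows [189.46695736 184.        ] [188.27302447 229.        ] 46
slope -0.011231685462097248 y at x=.57 -0.04881817372123698 n 46 x range 0.5003916033304489 0.6448995021602826 resid 0.00016239764012190519
```

View pics/c5.png

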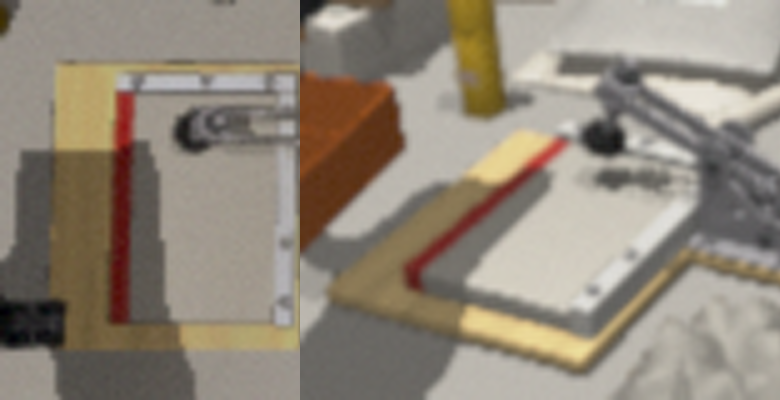

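Pad is against both fences visually, but its spine slopes -0.011 rad (near end ~1 mm out). I'll press near end toward the side fence, then re-press toward the back fence.

```bash
{ python3 -m handwheel '[4.2,-2.2,0,0,0,0,0,4.2,-2.2,0,0,0,0,0,4.2,-2.2,-3,0,0,0,0,4.2,-2.2,-6,0,0,0,0,4.2,-2.2,-8,0,0,0,0,4.2,-2.2,-9.5,0,0,0,0,4.2,-2.2,-10.5,0,0,0,0,4.2,-2.2,-10.5,0,0,0,0]'; python3 -m handwheel '[0,-0.3,0,0,0,0,0,0,-0.6,0,0,0,0,0,0,-0.9,0,0,0,0,0,0,-1.2,0,0,0,0,0,0,-1.5,0,0,0,0,0]'; } | grep -E "eef|force"
```

```text
eef_pos: [0.5326, -0.0082, 0.015]
contact_force: [0.1, 0.5, -0.3]
eef_pos: [0.5331, -0.0237, 0.0158]
contact_force: [-0.2, -0.7, 0.2]
```

```bash
{ python3 -m handwheel '[0,-0.1,0,0,0,0,0,0,-0.2,0,0,0,0,0,0,-0.3,0,0,0,0,0]'; python3 -m handwheel '[0,-0.1,0,0,0,0,0]'; python3 -m handwheel '[0,-0.07,0,0,0,0,0]'; python3 -m handwheel '[0,-0.07,0,0,0,0,0]';python3 -m handwheel '[0,-0.07,0,0,0,0,0]';python3 -m handwheel '[0,-0.07,0,0,0,0,0,0,-0.07,0,0,0,0,0]'; } | grep -E "eef|force"
```

```text
eef_pos: [0.5333, -0.0268, 0.0161]
contact_force: [-0.4, -0.2, 0.6]
eef_pos: [0.5333, -0.0277, 0.0161]
contact_force: [0.0, -0.1, -0.2]
eef_pos: [0.5333, -0.0285, 0.0162]
contact_force: [-0.4, 0.5, 0.6]
eef_pos: [0.5333, -0.0291, 0.0162]
contact_force: [0.8, 0.8, -0.3]
eef_pos: [0.5333, -0.0292, 0.0161]
contact_force: [-0.5, 3.2, -0.3]
eef_pos: [0.5333, -0.0292, 0.0161]
contact_force: [-0.2, 3.4, 1.3]
```

```bash
{ python3 -m handwheel '[0,-0.12,0,0,0,0,0,0,-0.12,0,0,0,0,0]';python3 -m handwheel '[0,-0.15,0,0,0,0,0,0,-0.15,0,0,0,0,0]';  python3 -m handwheel '[0,0.5,0,0,0,0,0,0,1,0,0,0,0,0,0,1.5,3,0,0,0,0,0,1.5,6,0,0,0,0,0,1.5,10,0,0,0,0,0,1.5,10,0,0,0,0]'; python3 -m handwheel '[-7,-3,0,0,0,0,0,-7,-6,0,0,0,0,0,-7,-8,0,0,0,0,0,-7,-8,0,0,0,0,0,-7,-8,0,0,0,0,0]'; } | grep -E "eef|force"; python3 m.py
```

```text
eef_pos: [0.5333, -0.0293, 0.0161]
contact_force: [-0.7, 6.1, 0.2]
eef_pos: [0.5333, -0.0294, 0.0161]
contact_force: [-0.4, 5.6, 1.3]
eef_pos: [0.5376, -0.0148, 0.1224]
contact_force: [1.3, 0.4, 0.1]
eef_pos: [0.4673, -0.0967, 0.1227]
contact_force: [-0.2, 0.8, 0.4]
rows [189.45806114 184.        ] [188.42998265 219.        ] 36
slope -0.01034079917411246 y at x=.57 -0.04894799859869234 n 36 x range 0.5321177221731311 0.6448996291705106 resid 0.00014071788355483344
```

```bash
{ python3 -m handwheel '[0,0,-3,0,0,0,0,0,0,-6,0,0,0,0,0,0,-9,0,0,0,0,0,0,-10.6,0,0,0,0,0,0,-10.6,0,0,0,0,0,0,-10.6,0,0,0,0]'; python3 -m handwheel '[0.3,0,0,0,0,0,0,0.6,0,0,0,0,0,0,0.9,0,0,0,0,0,0,1.2,0,0,0,0,0,0,1.5,0,0,0,0,0,0,1.7,0,0,0,0,0,0]';python3 -m handwheel '[0.1,0,0,0,0,0,0]';python3 -m handwheel '[0.1,0,0,0,0,0,0]';python3 -m handwheel '[0.1,0,0,0,0,0,0]';python3 -m handwheel '[0.05,0,0,0,0,0,0]'; } | grep -E "eef|force"
```

```text
eef_pos: [0.468, -0.0928, 0.0156]
contact_force: [-0.3, -0.5, 0.8]
eef_pos: [0.4858, -0.0928, 0.0161]
contact_force: [0.5, 0.2, 0.3]
eef_pos: [0.4873, -0.0928, 0.0163]
contact_force: [-0.9, -0.7, 0.2]
eef_pos: [0.4884, -0.0929, 0.0164]
contact_force: [-1.2, -0.5, 0.9]
eef_pos: [0.4885, -0.0929, 0.0163]
contact_force: [-3.6, -0.0, 2.4]
eef_pos: [0.4884, -0.0929, 0.0161]
contact_force: [-1.2, 0.5, 1.3]
```

```bash
{ python3 -m handwheel '[0.1,0,0,0,0,0,0,0.1,0,0,0,0,0,0]';python3 -m handwheel '[0.12,0,0,0,0,0,0,0.12,0,0,0,0,0,0]'; python3 -m handwheel '[-1,0,0,0,0,0,0,-2,0,0,0,0,0,0,-2,0,4,0,0,0,0,-2,0,8,0,0,0,0,-2,0,12,0,0,0,0,-2,0,12,0,0,0,0,-2,0,18,0,0,0,0,-2,0,18,0,0,0,0]'; } | grep -E "eef|force"; python3 m.py;  python3 - <<'E'
from h import *
import cv2
def onx(n,u,v,x):
    c=camera_info(n);R=np.array(c["R"]);o=-R.T@np.array(c["t"])
    d=R.T@np.array([(u-c["cx"])/c["fx"],(v-c["cy"])/c["fy"],1]);return o+d*(x-o[0])/d[0]
np.set_printoptions(precision=4,suppress=True)
for n,(r0,r1,c0,c1) in {"scene":(155,190,238,260),"top":(180,200,235,262)}.items():
    im=read_camera(n)[r0:r1,c0:c1].astype(float)
    m=(im[...,0]>1.9*im[...,1])&(im[...,0]>70)
    m=cv2.connectedComponentsWithStats(m.astype(np.uint8))
    k=1+np.argmax(m[2][1:,4]);ys,xs=np.where(m[1]==k)
    print(n,len(xs),xs.min()+c0,xs.max()+c0,ys.min()+r0,ys.max()+r0)
    q=np.c_[xs+c0,ys+r0].astype(np.float32);vx,vy,x0,y0=cv2.fitLine(q,cv2.DIST_L2,0,.01,.01).ravel()
    s=(q-[x0,y0])@[vx,vy]
    for e in(s.min(),s.max()):
        print((x0+vx*e,y0+vy*e),onx(n,x0+vx*e,y0+vy*e,.616))
E
```

```text
eef_pos: [0.4885, -0.0929, 0.0159]
contact_force: [-3.3, -0.3, 2.8]
eef_pos: [0.4885, -0.093, 0.0156]
contact_force: [-4.7, 0.6, 3.0]
eef_pos: [0.4691, -0.0932, 0.1986]
contact_force: [1.6, -1.0, 0.1]
rows [189.45458919 184.        ] [188.18997799 215.        ] 32
slope -0.014153052867385326 y at x=.57 -0.04879751769972225 n 32 x range 0.5448751265391781 0.6448996787391782 resid 0.00018024245285093655
scene 101 244 254 162 182
(np.float32(244.62527), np.float32(181.86076)) [ 0.616  -0.2211  0.0674]
(np.float32(251.92058), np.float32(162.22734)) [ 0.616  -0.2439  0.1306]
top 42 242 251 186 192
(np.float32(241.85907), np.float32(190.62497)) [ 0.616  -0.2197  0.0721]
(np.float32(251.06262), np.float32(187.16666)) [ 0.616  -0.2482  0.1433]
```

The handle stands at about 70° (grip from z≈0.067 to 0.131, hinge near y=-0.205). Going above it on the +y side.

```bash
{ python3 -m handwheel '[4,-3,0,0,0,0,0,8,-6,0,0,0,0,0,11,-8,0,0,0,0,0,14.7,-10.5,0,0,0,0,0,14.7,-10.5,0,0,0,0,0,14.7,-10.5,0,0,0,0,0,14.7,-10.5,0,0,0,0,0]'; python3 -m handwheel '[0,0,-3,0,0,0,0,0,0,-5,0,0,0,0,0,0,-7,0,0,0,0,0,0,-8.5,0,0,0,0,0,0,-8.5,0,0,0,0]'; } | grep -E "eef|force|tool"; python3 - <<'E'
import cv2
from h import *
a=read_camera("top")[165:245,185:275]; b=read_camera("scene")[130:210,195:285]
a=cv2.resize(a,None,fx=4.4,fy=4.4,interpolation=2); b=cv2.resize(b,None,fx=4.4,fy=4.4,interpolation=2)
cv2.imwrite("pics/c6.png",np.hstack([a,b])[:,:,::-1])
E
```

```text
eef_pos: [0.6134, -0.1979, 0.1922]
tool_rot: [0.004, -0.001, 1.0, 0.004]
contact_force: [0.5, -0.4, 0.0]
eef_pos: [0.6095, -0.1955, 0.1033]
tool_rot: [0.001, -0.002, 1.0, 0.005]
contact_force: [-0.9, -0.2, -0.8]
```

View pics/c6.png

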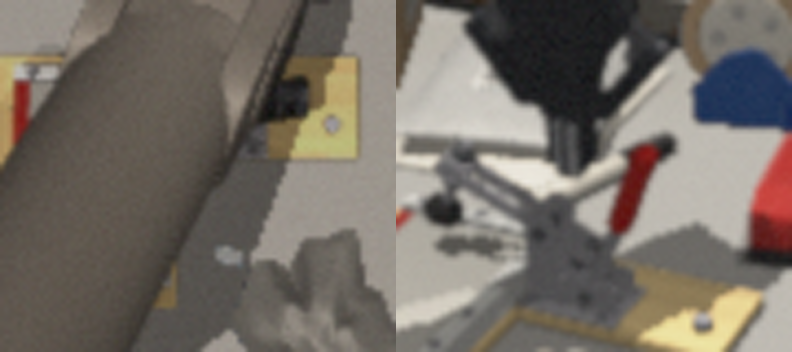

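The scene view shows the fingertips (crop ~(570,165)) left of and level with the upper red grip (~(645,155)), clear of the linkage. Now pushing along the arc.

```bash
{ python3 -m handwheel '[0.6,-0.4,0.5,0,0,0,0,0.6,-0.8,0.5,0,0,0,0,0.6,-1.0,0.5,0,0,0,0]'; python3 -m handwheel '[0,-0.2,0,0,0,0,0,0,-0.4,0,0,0,0,0]';python3 -m handwheel '[0,-0.2,0,0,0,0,0,0,-0.4,0,0,0,0,0]'; python3 -m handwheel '[0,-0.2,0,0,0,0,0,0,-0.4,0,0,0,0,0,0,-0.6,-0.1,0,0,0,0]'; } | grep -E "eef|force"
```

```text
eef_pos: [0.6194, -0.2079, 0.1138]
contact_force: [-0.9, 0.0, 0.8]
eef_pos: [0.6199, -0.2127, 0.1147]
contact_force: [-0.1, -0.1, -0.2]
eef_pos: [0.6199, -0.2172, 0.1149]
contact_force: [-0.4, -0.2, -0.5]
eef_pos: [0.6199, -0.2221, 0.1138]
contact_force: [-0.9, 1.8, 3.5]
```

```bash
{ python3 -m handwheel '[-0.2,-0.3,-0.1,0,0,0,0,-0.3,-0.6,-0.3,0,0,0,0,-0.3,-0.9,-0.5,0,0,0,0,-0.3,-1.2,-0.7,0,0,0,0]'; python3 -m handwheel '[0,-0.3,-0.1,0,0,0,0,0,-0.6,-0.2,0,0,0,0,0,-0.9,-0.35,0,0,0,0,0,-1.2,-0.5,0,0,0,0]'; } | grep -E "eef|force"
```

```text
eef_pos: [0.6171, -0.2349, 0.1071]
contact_force: [1.2, 2.3, 3.7]
eef_pos: [0.6168, -0.2464, 0.1014]
contact_force: [-0.4, 3.6, 1.4]
```

```bash
{ python3 -m handwheel '[0,-0.35,-0.2,0,0,0,0,0,-0.7,-0.45,0,0,0,0,0,-1.05,-0.7,0,0,0,0,0,-1.4,-0.95,0,0,0,0]'; python3 -m handwheel '[0,-0.3,-0.25,0,0,0,0,0,-0.6,-0.5,0,0,0,0,0,-0.9,-0.75,0,0,0,0]'; python3 -m handwheel '[0,-0.2,-0.2,0,0,0,0,0,-0.4,-0.4,0,0,0,0]';  } | grep -E "eef|force"
```

```text
eef_pos: [0.6165, -0.2607, 0.0915]
contact_force: [0.5, 3.9, 0.8]
eef_pos: [0.6163, -0.2692, 0.0836]
contact_force: [-0.6, 6.4, 2.5]
eef_pos: [0.6163, -0.2724, 0.0794]
contact_force: [-0.1, 7.1, 4.6]
```

```bash
{ python3 -m handwheel '[0,-0.2,-0.25,0,0,0,0,0,-0.4,-0.5,0,0,0,0,0,-0.6,-0.75,0,0,0,0]'; python3 -m handwheel '[0,-0.15,-0.25,0,0,0,0,0,-0.3,-0.5,0,0,0,0]'; python3 -m handwheel '[0,-0.15,-0.25,0,0,0,0,0,-0.3,-0.5,0,0,0,0]'; } | grep -E "eef|force"
```

```text
eef_pos: [0.6163, -0.2774, 0.0719]
contact_force: [-0.1, 6.9, 4.8]
eef_pos: [0.6163, -0.28, 0.0671]
contact_force: [-1.4, 6.1, 3.2]
eef_pos: [0.6162, -0.2827, 0.0622]
contact_force: [-0.8, 5.0, 3.4]
```

```bash
{ python3 -m handwheel '[0,-0.1,-0.2,0,0,0,0,0,-0.2,-0.4,0,0,0,0]'; python3 -m handwheel '[0,-0.1,-0.2,0,0,0,0,0,-0.15,-0.35,0,0,0,0]'; python3 -m handwheel '[0,-0.05,-0.15,0,0,0,0]'; python3 -m handwheel '[0,-0.05,-0.15,0,0,0,0]'; } | grep -E "eef|force"
```

```text
eef_pos: [0.6162, -0.285, 0.0582]
contact_force: [1.0, 2.6, 3.0]
eef_pos: [0.6161, -0.2876, 0.0545]
contact_force: [0.0, 1.7, 2.0]
eef_pos: [0.616, -0.2889, 0.0529]
contact_force: [-0.7, 1.4, 1.9]
eef_pos: [0.6158, -0.2904, 0.0512]
contact_force: [0.2, 1.4, 0.4]
```

```bash
{ python3 -m handwheel '[0,0,-0.1,0,0,0,0]'; python3 -m handwheel '[0,0,-0.1,0,0,0,0]'; python3 -m handwheel '[0,0,-0.1,0,0,0,0]'; python3 -m handwheel '[0,0,-0.1,0,0,0,0]'; } | grep -E "eef|force"
```

```text
eef_pos: [0.6155, -0.2915, 0.0499]
contact_force: [0.6, 0.7, 0.1]
eef_pos: [0.6152, -0.2923, 0.0487]
contact_force: [0.5, 1.0, 0.9]
eef_pos: [0.6149, -0.2931, 0.0475]
contact_force: [-0.1, 1.1, 0.8]
eef_pos: [0.6146, -0.2937, 0.0463]
contact_force: [0.2, -0.5, 0.2]
```

```bash
{ python3 -m handwheel '[0,0,-0.1,0,0,0,0]'; python3 -m handwheel '[0,0,-0.1,0,0,0,0]'; python3 -m handwheel '[0,0,-0.1,0,0,0,0]'; } | grep -E "eef|force"
```

```text
eef_pos: [0.6144, -0.2941, 0.0451]
contact_force: [0.3, -0.1, 0.4]
eef_pos: [0.6142, -0.2944, 0.0439]
contact_force: [-0.5, -0.2, -0.4]
eef_pos: [0.614, -0.2946, 0.0427]
contact_force: [0.6, 0.4, 1.0]
```

```bash
{ python3 -m handwheel '[0,0,-0.1,0,0,0,0]'; python3 -m handwheel '[0,0,-0.1,0,0,0,0]'; python3 -m handwheel '[0,0,-0.1,0,0,0,0]'; } | grep -E "eef|force"
```

```text
eef_pos: [0.6139, -0.2947, 0.0416]
contact_force: [0.6, 0.2, -0.3]
eef_pos: [0.6138, -0.2948, 0.0404]
contact_force: [-1.7, -0.4, -0.2]
eef_pos: [0.6138, -0.2948, 0.0393]
contact_force: [0.9, -0.3, -0.5]
```

```bash
{ python3 -m handwheel '[0.2,0,-0.1,0,0,0,0]'; python3 -m handwheel '[0,0,-0.1,0,0,0,0]'; } | grep -E "eef|force"; python3 - <<'E'
import cv2
from h import *
a=read_camera("top")[165:245,185:275]; b=read_camera("scene")[140:220,195:285]
a=cv2.resize(a,None,fx=4.4,fy=4.4,interpolation=2); b=cv2.resize(b,None,fx=4.4,fy=4.4,interpolation=2)
cv2.imwrite("pics/c7.png",np.hstack([a,b])[:,:,::-1])
E
```

```text
eef_pos: [0.6154, -0.2949, 0.0382]
contact_force: [0.4, 0.8, -0.7]
eef_pos: [0.6159, -0.295, 0.0373]
contact_force: [-0.3, 0.4, 5.4]
```

View pics/c7.png

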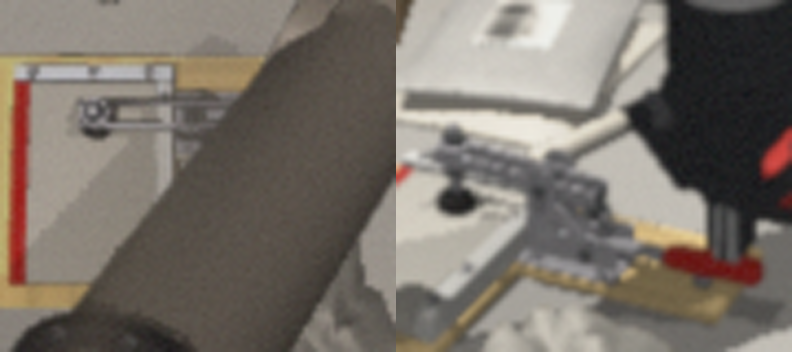

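Foot is down on the pad (crop ~(457,200)), the handle is nearly level under the fingertips (~(715,265)), and force has just jumped: probably the stop. One light confirmation press.

```bash
{ python3 -m handwheel '[0,0,-0.08,0,0,0,0]'; python3 -m handwheel '[0,0,-0.1,0,0,0,0,0,0,-0.1,0,0,0,0]'; python3 -m handwheel '[0,0,-0.12,0,0,0,0,0,0,-0.12,0,0,0,0]'; } | grep -E "eef|force"
```

```text
eef_pos: [0.6161, -0.295, 0.0372]
contact_force: [-2.6, 0.7, 8.7]
eef_pos: [0.616, -0.295, 0.0371]
contact_force: [-2.3, 1.5, 9.2]
eef_pos: [0.6161, -0.2951, 0.037]
contact_force: [-3.2, 1.8, 10.1]
```

Hard stop felt at z≈0.037 (10 N, no further motion). Lifting clear and checking.

```bash
{ python3 -m handwheel '[0,0,1,0,0,0,0,0,0,4,0,0,0,0,0,0,8,0,0,0,0,0,0,12,0,0,0,0,0,0,14,0,0,0,0,0,0,14,0,0,0,0]'; python3 -m handwheel '[-12,-3,3,0,0,0,0,-12,-3,3,0,0,0,0,-12,-3,3,0,0,0,0,-12,-3,3,0,0,0,0,-12,-3,3,0,0,0,0,-12,-3,3,0,0,0,0,-12,-3,3,0,0,0,0]'; } | grep -E "^t|eef|force"; python3 m.py; python3 - <<'E'
import cv2
from h import *
a=read_camera("top")[165:245,165:275]; b=read_camera("scene")[150:230,145:285]
a=cv2.resize(a,None,fx=3.5,fy=3.5,interpolation=2); b=cv2.resize(b,None,fx=3.5,fy=3.5,interpolation=2)[:,:410]
cv2.imwrite("pics/c8.png",np.hstack([a,b])[:,:,::-1])
E
```

```text
t: 23.42
eef_pos: [0.6191, -0.2969, 0.1839]
tool_rot: [0.009, 0.0, 1.0, 0.002]
contact_force: [0.1, -0.3, 0.1]
t: 24.0
eef_pos: [0.5003, -0.3258, 0.2133]
tool_rot: [0.009, -0.001, 1.0, 0.002]
contact_force: [0.4, 0.2, 0.1]
rows [189.47072181 184.        ] [188.38059427 229.        ] 46
slope -0.008071024721601821 y at x=.57 -0.04902413372185241 n 46 x range 0.5003894684668754 0.6448994484157422 resid 0.00013445453114676844
```

View pics/c8.png

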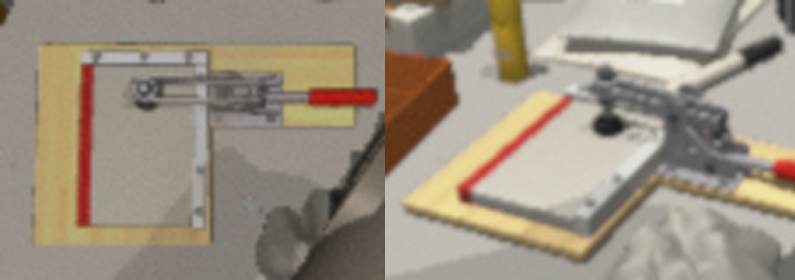

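Pad flush to both fences, foot down, handle level after release, hand clear and bystanders untouched.

```bash
python3 -c "
from station import *
print(hand_in())"
```

```text
the job is handed in; nothing more can be done
None
```

I slid the pad home against both fences, pushed the clamp handle over centre onto its stop, and handed the job in at about 24 s. I don't have a verdict.

- **Pad:** I pushed it with closed fingertips, first to the back fence, then to the side fence, then pressed both again. It stalled repeatably at each fence. The wrist force readings taken after each move never went above about 7 N, against the 20 N limit.
- **Clamp:** I pushed the handle down along its arc. The load read about 8 N on the way down, then fell to almost nothing past centre. It stopped hard with the fingertips about 37 mm above the bench, where I pressed with about 10 N and then released.
- **Last checks:** The final picture shows the pad flush with both fences, the foot on the pad, and the handle still nearly level with the hand clear. The glue stick looks undisturbed. The other bystanders were outside that crop, but nothing went near them.
- **Less certain:** The spine measured about -0.008 rad to the world axes. My estimates of the jig's own angle ranged from -0.010 to +0.002 rad, so the pad is square to about 0.01 rad, inside the 0.02 limit. The foot force on the pad and the final stop force could not be measured directly.

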